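# Read a casting flask with the pyrometer wand

### The job

Lift the pyrometer wand out of its charging dock and lay it on the leather mat, then take it again by its black rubber grip. Holding it by that grip, level, reach its nose in through the open front of the brick hearth, point it at the middle of the flask's black band from about 4 cm off, and keep it still there for three seconds without touching flask or hearth. Finally lay the wand back flat on the mat without dropping it, let go, and leave the other things on the bench where they are.

Things in the scene. Friction and masses are not known exactly. Their poses are not given: they have to be found in the camera images.
- wand: Infrared pyrometer wand, a straight stick 190 long, 28 high, about 120 g. Origin: mid length, on its underside; x points along it to the nose (its line of sight), z up. x -95 to -5: black rubber grip, 28 wide; x -5 to 70: yellow barrel, 22 wide; x 70 to 95: dark metal nose, 20 diameter. Long axis 14 above the underside; balances at about x -15. Starts lying in the dock.
- wand_nose (a point): Front centre of the wand's nose, at (95, 0, 14) in the wand's frame; axes as the wand's, x is the line of sight.
- wand_grip (a point): Centre of the rubber grip, at (-50, 0, 14) in the wand's frame; axes as the wand's.
- dock: Grey charging dock, fixed: a trough open on top and in front (+x), x -112 to -2, 58 wide, 64 high. Origin: on the bench under the docked wand's middle. Trough floor 30 above the bench, 34 wide inside; its walls, 64 high, enclose the whole rubber grip. The yellow barrel juts out in front, underside 30 above the bench, free all round. The wand lifts straight up out.
- mat: Brown leather mat, fixed flat on the bench, 240 (x) by 150 (y), 3 thick. Origin: centre of its underside.
- hearth: Soldering hearth, fixed: dark steel plate 270 (x) by 250 (y) by 20 thick, pale firebrick walls on it. Origin: centre of the plate's underside. Side walls x -115 to 115, inner faces at y -56 and 56, outer at -120 and 120, tops 134 above the bench; low rear wall from x 83, top 84. Open at the front (-x, towards the robot) and on top.
- flask: Steel casting flask, an upright cylinder of 60 diameter and 90 height, 0.6 kg, standing loose on the hearth plate (20 above the bench) between the bricks. Origin: centre of its underside. A black band 24 tall runs round it, centred 55 above its underside.
- flask_band (a point): Point on the flask's axis at the mid height of the black band, 55 above the flask's underside; the band's surface is 30 out from it all round.
- file_jar: Bystander: clear jar of 76 diameter, 85 high, with needle files standing to about 160. Origin: centre of its underside.
- flux_bottle: Bystander: white jar with blue cap, 48 diameter, 100 high. Origin: centre of its underside.
- ring_clamp: Bystander: wooden ring clamp with a brass collar lying on the bench, 120 (x) by 30 (y) by 24 high. Origin: centre of its underside.

How it is judged:
By the outcome, as a careful person would: the job done as asked, in the order asked, and still so for the second after the job is handed in, with the robot touching nothing.
It also fails if it takes over 72 s, if anything falls off the work surface, if the arm or the gripper's body presses on something with over 40 N, if the wrist force passes 120 N, or if a joint passes its speed limit or range.

### The arm

A 7-joint arm with a two-finger parallel gripper is mounted at the origin on the work surface. World frame = base frame: x ahead of the robot, y to its left, z up, the work surface at z = 0. Lengths are in m, angles in rad, forces in N, time in s.
With the tool pointing down it reaches from about 0.425 to 0.95 m from the base axis. Payload 16.7 kg.
Tool frame: the origin (TCP) lies on the centre line of the jaws, within the pads' length; the fingertips stand 8 mm ahead of it and the grasp point (between the pads) lies 11 mm behind it; z points along the fingers, y is the line along which they close (so a half turn about z gives the same grasp; the last joint's range is limited). The gripper opens to 94 mm and grips with 3 to 60 N. Pads are 16 mm wide; open, the fingers measure 119 mm over their backs; the gripper's body (75 mm by 177 mm) begins 78 mm behind the grasp point.
Start: joints at [1.147, 0.426, 0.074, 1.606, -0.034, 1.111, -0.067], TCP at [0.183, -0.65, 0.213] pointing down, gripper open.
Joint ranges: [-2.85, 2.85], [-0.5, 2.14], [-1.23, 1.37], [0.21, 2.46], [-1.02, 4.16], [0.16, 2.05], [-2.73, 2.73]. Speed limits (rad/s): [1.89, 1.89, 2.39, 2.39, 3.01, 3.01, 3.01].

### API

Orientations are given as a 3x3 rotation matrix whose columns are the frame's x, y, z axes.
In Python, from bench import readout, eyes, order, spotter gives the robot as it stands.
- The arm moves only by the tool move_arm, never from a script. Its argument "series" is a list that holds one entry, the list of rows, each a list of 7 numbers: the shift along the tool's x, y, z normalised to -1 to 1, where 1 is 0.5 m, then the turn, a rotation vector about the tool's x, y, z normalised to -1 to 1, where 1 is 90 degrees, then the closure, from -1 (fully open) to 1 (shut). A call has 1 to 20 rows; each row is the pose to reach, as a shift and turn from the pose commanded when the call began, along the tool's axes at that moment; what a row does not reach only later rows make up. A row lasts 1/12 s, in which the tool goes at most 41.7 mm and 7.16 degrees, less where a joint would pass 70% of its speed; a pose out of reach is approached as far as the arm can. A call with a number of a shift or a turn outside -1 to 1 is refused whole. A call with a gripper value outside its range is refused whole. The fingers move at their own pace and stop on an object; "force" is the grip in N (left out, the last holds). Time passes only in rows, so rows that repeat a pose let the fingers close. It gives the time, the measured TCP pose, the force, the opening and the grip force at its end, in the units of the state.
- readout.sense(): the state, without advancing time (a new reading comes with each control period).
- eyes.capture(name): name is "scene" or "top" or "wrist"; returns (picture, depth): 480x640x3 uint8, blue, green, red; 480x640 float32, m along the optical axis (not along the pixel's ray), 0 where there is no reading.
- eyes.camera_model(name): a dict with "K" (3x3 intrinsics, pixels), "cam_to_world" (4x4, takes a point from camera to world coordinates); the wrist camera has in their place "mount" (4x4, takes a point from camera to tool coordinates, whose origin is the TCP and whose axes are the flange's). Camera axes: x right, y down, z forward; pixel columns grow to the right and rows downward; lengths in m; the calibration is good to about 2 mm. A picture is of the moment at which its call begins: read the wrist's pose just before it. camera_model takes no time and is no camera call.
- order.job_done(): hands the job in; it is judged then, once.
Trained networks look in the newest picture that a camera, given by its name, has taken for a name from the list of things; names that differ only in an ending like _2 or _b are one class to them, and where a whole thing is asked for, a point or a joint stands for the part that bears it (a point fixed in the world has none). Each returns a list of dicts, best first, with "p" (0 to 1); they miss things now and then, are a little off and sometimes report something else, mostly with a low value. They report only what shows in the picture. A call takes as long as a camera call.
- spotter.trace(camera, target): "mask" (480x640 bool, what is visible of it).
- spotter.pinpoint(camera, target): "point" ([x, y, z] in m, in world coordinates, good to about 4 mm: a listed point, or the origin of a listed thing).
The state is a dict: "time": time; "joint_pos": joint angles; "qvel": joint speeds; "joint_torque": joint torques, N m; "tool_pos": TCP position; "tool_rot": TCP orientation; "ft_force": force on the tool from outside, world axes, zero at the start; "torque": the same for the moment, N m; "opening": finger opening in m; "grasp_force": force on a finger pad.
Only numpy, scipy, OpenCV 4.12 (cv2) and the standard library are available. Lean on these libraries where they do the work, as an engineer would, in place of code of your own. Each camera call takes 0.05 s, during which the arm holds its last target. There are 200 camera calls.

## Working session

There is one attempt and no reset: what is moved stays moved. The work goes in short steps, Python scripts to look and compute and a tool call to move; the robot and the scene stay as the last step left them, time stands still between calls to the robot, and variables do not carry over. Pictures are saved under pics/ and viewed, at most 10 in all, crops included, and the job is handed in when it is done.

Besides the shell and the picture viewer there is one more tool, called after ">>>" by a JSON object that holds its "op" and its "data". move_arm: Moves the arm, as the interface text tells. Scaled input: -1 to 1 covers 0.5 m each way for a shift and 90 degrees each way for a turn. Its arguments: {"type":"object","properties":{"series":{"type":"array"},"force":{"type":"number"}},"required":["series"]}

```bash
ls; mkdir -p pics
python3 - <<'E'
from bench import readout, eyes, order, spotter
import cv2,numpy as np
np.set_printoptions(precision=4,suppress=True)
s=readout.sense();print(s)
for c in ("top","scene"):
    p,d=eyes.capture(c);cv2.imwrite(f"pics/{c}0.png",p);np.save(f"pics/{c}0d.npy",d)
    m=eyes.camera_model(c);print(c,m)
    for n in ["wand","wand_nose","wand_grip","dock","mat","hearth","flask","flask_band","file_jar","flux_bottle","ring_clamp"]:
        print(n,[(round(r["p"],2),np.round(r["point"],3)) for r in spotter.pinpoint(c,n)[:2]])
print(readout.sense()["time"])
E
```

```text
pics
{'time': 0.0, 'joint_pos': array([ 1.1465,  0.4267,  0.0738,  1.6066, -0.0341,  1.1108, -0.0671]), 'qvel': array([-0.0009, -0.0007, -0.    ,  0.0008,  0.0006,  0.0002,  0.001 ]), 'joint_torque': array([  0.001 , -93.5813,   3.6673, -45.4203,  -0.0488,   0.02  ,
         0.0001]), 'tool_pos': array([ 0.183 , -0.6493,  0.2128]), 'tool_rot': array([[ 0.9625,  0.2713, -0.0004],
       [ 0.2713, -0.9625,  0.0012],
       [-0.0001, -0.0013, -1.    ]]), 'ft_force': array([ 0.3439,  0.5547, -0.0802]), 'torque': array([ 0.0348,  0.0326, -0.0216]), 'grasp_force': 0.0, 'opening': 0.09401172832479891}
top {'K': array([[458.6747,   0.    , 325.0201],
       [  0.    , 458.6747, 232.5597],
       [  0.    ,   0.    ,   1.    ]]), 'cam_to_world': array([[-0.0032, -0.9798,  0.2002,  0.3939],
       [-1.    ,  0.0036,  0.0016,  0.0004],
       [-0.0023, -0.2002, -0.9798,  0.9655],
       [ 0.    ,  0.    ,  0.    ,  1.    ]])}
wand [(0.93, array([ 0.45 , -0.339,  0.029])), (0.28, array([ 0.54 , -0.375,  0.046]))]
wand_nose [(0.94, array([ 0.54 , -0.375,  0.047])), (0.23, array([ 0.449, -0.341,  
[... 826 characters left out ...]
3281,  0.4412, -0.4753],
       [ 0.0215, -0.7824, -0.6225,  0.6985],
       [ 0.    ,  0.    ,  0.    ,  1.    ]])}
wand [(0.73, array([ 0.453, -0.34 ,  0.028]))]
wand_nose [(0.72, array([ 0.545, -0.378,  0.043]))]
wand_grip [(0.96, array([ 0.407, -0.319,  0.047]))]
dock [(0.93, array([ 0.451, -0.337,  0.001]))]
mat [(0.56, array([0.422, 0.308, 0.002]))]
hearth [(0.78, array([0.716, 0.058, 0.003])), (0.68, array([ 0.453, -0.337, -0.003]))]
flask [(0.72, array([0.764, 0.043, 0.02 ]))]
flask_band [(0.9, array([0.758, 0.043, 0.074]))]
file_jar [(0.92, array([ 0.702,  0.357, -0.   ]))]
flux_bottle [(0.89, array([ 0.71 , -0.311, -0.003]))]
ring_clamp [(0.75, array([ 0.452, -0.053, -0.004]))]
1.2
```

View pics/top0.png

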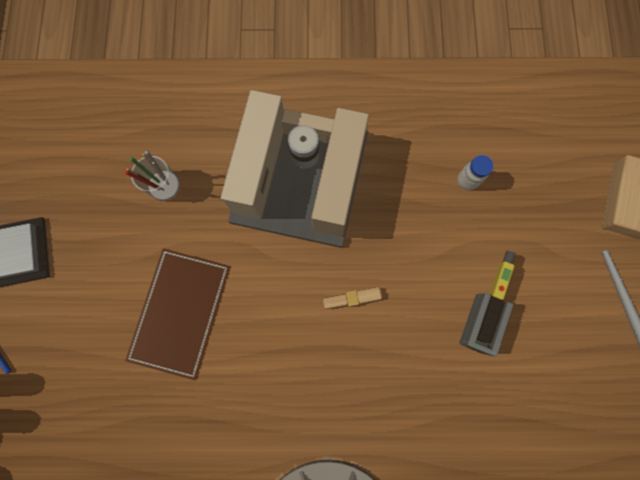

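View pics/scene0.png

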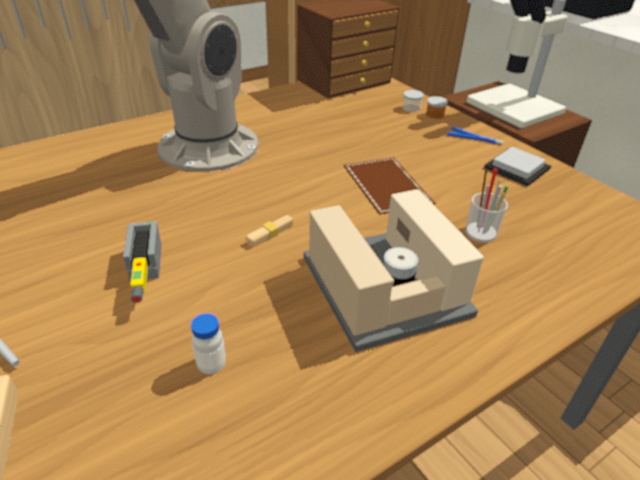

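The top view has the wand in its dock, barrel and nose pointing up at (505,272). The mat is at (180,315), the hearth at (295,170) with its open front facing down, and the flask at (303,142). The scene view agrees. Next I'll refine poses using masks and depth.

```bash
cat > h.py <<'E'
from bench import readout, eyes, order, spotter
import cv2,numpy as np
from scipy.spatial.transform import Rotation as R
np.set_printoptions(precision=4,suppress=True)
def cloud(c,mask,d):
    m=eyes.camera_model(c)
    if c=="wrist":
        s=readout.sense();T=np.eye(4);T[:3,:3]=s["tool_rot"];T[:3,3]=s["tool_pos"];T=T@m["mount"]
    else: T=m["cam_to_world"]
    v,u=np.nonzero(mask&(d>0));z=d[v,u]
    P=np.stack([u,v,np.ones_like(u)])
    P=np.linalg.inv(m["K"])@P*z
    return (T[:3,:3]@P).T+T[:3,3]
def rect(P):
    return cv2.minAreaRect((P[:,:2]*1000).astype(np.float32))
def rel(pos,rot,grip=None):
    """normalised shift+turn from present commanded pose (approx measured)"""
    s=readout.sense();A=s["tool_rot"]
    return np.r_[A.T@(np.array(pos)-s["tool_pos"])/.5, R.from_matrix(A.T@rot).as_rotvec()/(np.pi/2)]
def down(yaw):
    "tool down, tool x along yaw"
    c,s=np.cos(yaw),np.sin(yaw)
    return np.array([[c,s,0],[s,-c,0],[0,0,-1.]])
E
cat > m.py <<'E'
from h import *
for c in ("top","scene"):
    p,d=eyes.capture(c)
    for n,lo,hi in (("wand",.045,.07),("wand_nose",0.05,.07),("dock",.055,.07),("mat",-.005,.01),("hearth",.126,.142),("flask",.104,.116)):
        r=spotter.trace(c,n)
        if not r: print(c,n,"none");continue
        P=cloud(c,r[0]["mask"],d);Q=P[(P[:,2]>lo)&(P[:,2]<hi)]
        if len(Q)<10: print(n,len(P),len(Q));continue
        e=np.linalg.eigh(np.cov(Q[:,:2].T))[1][:,1]
        print(c,n,round(r[0]["p"],2),len(P),len(Q),"z",np.median(Q[:,2]).round(4),"mean",Q.mean(0),"pca yaw",np.degrees(np.arctan(e[1]/e[0])).round(2),"rect",np.round(rect(Q)[0],1),np.round(rect(Q)[1],1),round(rect(Q)[2],2))
E
python3 m.py; python3 -c "
from h import *;print(eyes.camera_model('wrist'))"
```

```text
top wand 0.84 1397 1276 z 0.0569 mean [ 0.4434 -0.3339  0.0564] pca yaw -22.19 rect [ 452.1 -338.8] [ 37.2 188.1] 67.89
top wand_nose 0.9 1355 1185 z 0.0571 mean [ 0.4422 -0.3336  0.0568] pca yaw -22.49 rect [ 454.  -336.8] [ 31.9 190.1] 68.47
top dock 0.92 1604 937 z 0.0629 mean [ 0.3927 -0.3147  0.0625] pca yaw -23.53 rect [ 397.6 -317.5] [ 59.4 108.4] 67.34
top mat 0.88 8383 8383 z 0.0028 mean [0.421  0.3058 0.0028] pca yaw -14.39 rect [423.9 306.7] [153.9 239.6] 75.15
top hearth 0.93 15101 7546 z 0.1333 mean [0.7119 0.0562 0.1332] pca yaw 76.82 rect [716.3  57. ] [240.3 230.4] 77.38
top flask 0.84 1115 679 z 0.1098 mean [0.7584 0.0445 0.1098] pca yaw 8.05 rect [759.1  44. ] [60.6 57.8] 0.64
scene wand 0.81 989 909 z 0.0594 mean [ 0.4609 -0.3396  0.058 ] pca yaw -22.39 rect [ 450.2 -334.3] [ 32.5 201.4] 69.68
scene wand_nose 0.93 973 857 z 0.0595 mean [ 0.4593 -0.3399  0.0587] pca yaw -22.22 rect [ 454.3 -338.9] [ 28.1 190.6] 68.36
scene dock 0.96 1383 694 z 0.0653 mean [ 0.396  -0.3158  0.0638] pca yaw -23.72 rect [ 419.7 -325.7] [ 58.5 163.2] 67.1
scene mat 0.67 2357 2329 z 0.0066 mean [0.408  0.3048 0.0066] pca yaw -29.89 rect [419.5 309.1] [156. 250.] 74.49
scene hearth none
scene flask 0.72 975 652 z 0.1131 mean [0.7628 0.0421 0.1124] pca yaw -69.17 rect [760.1  44.9] [59.4 58.1] 60.56
{'K': array([[332.866 ,   0.    , 317.0816],
       [  0.    , 332.866 , 240.0676],
       [  0.    ,   0.    ,   1.    ]]), 'mount': array([[-0.0012, -0.9701, -0.2429,  0.0693],
       [ 1.    , -0.0013,  0.0002, -0.0006],
       [-0.0005, -0.2429,  0.9701, -0.1712],
       [ 0.    ,  0.    ,  0.    ,  1.    ]])}
```

Run:
```python
from h import *
y=np.radians(-22.4);g=np.array([.4535,-.338])+.032*np.array([np.cos(y),np.sin(y)])
print(g,rel([*g,.16],down(y)))
```

```text
[ 0.4831 -0.3502] [ 0.7398 -0.4136  0.107  -0.0001  0.      0.4238]
```

>>> {"op": "move_arm", "data": {"series": [[[0.0673, -0.0376, 0.01, 0, 0, 0.04, -1], [0.1346, -0.0752, 0.02, 0, 0, 0.08, -1], [0.2018, -0.1128, 0.03, 0, 0, 0.12, -1], [0.269, -0.1504, 0.04, 0, 0, 0.16, -1], [0.3363, -0.188, 0.05, 0, 0, 0.2, -1], [0.4035, -0.2256, 0.06, 0, 0, 0.24, -1], [0.4708, -0.2632, 0.07, 0, 0, 0.28, -1], [0.538, -0.3008, 0.08, 0, 0, 0.32, -1], [0.6053, -0.3384, 0.09, 0, 0, 0.36, -1], [0.6725, -0.376, 0.1, 0, 0, 0.4, -1], [0.7398, -0.4136, 0.107, 0, 0, 0.4238, -1], [0.7398, -0.4136, 0.107, 0, 0, 0.4238, -1], [0.7398, -0.4136, 0.107, 0, 0, 0.4238, -1], [0.7398, -0.4136, 0.107, 0, 0, 0.4238, -1], [0.7398, -0.4136, 0.107, 0, 0, 0.4238, -1]]], "force": 30}}

```text
time: 3.15
tool_pos: [0.4822, -0.3513, 0.1601]
tool_rot: [[0.924, -0.382, -0.0], [-0.382, -0.924, -0.0], [0.0, 0.0, -1.0]]
ft_force: [0.4, -1.0, 0.0]
opening: 0.0942
grasp_force: 0.0
```

Run:
```python
from h import *
s=readout.sense();print(s["tool_pos"],s["joint_pos"],s["ft_force"])
p,d=eyes.capture("wrist");cv2.imwrite("pics/w1.png",p)
for n in("wand","wand_nose","wand_grip"):
    print(n,[(round(r["p"],2),np.array(r["point"])) for r in spotter.pinpoint("wrist",n)[:1]])
r=spotter.trace("wrist","wand")[0];P=cloud("wrist",r["mask"],d)
Q=P[(P[:,2]>.045)&(P[:,2]<.064)]
print(len(P),len(Q),np.median(Q[:,2]),rect(Q))
# barrel centreline in tool frame
T=(Q-s["tool_pos"])@s["tool_rot"]
for a in range(-80,70,15):
    t=T[(T[:,0]>a/1000)&(T[:,0]<(a+15)/1000)]
    if len(t)>5: print(a,len(t),t[:,1].min().round(4),t[:,1].max().round(4))
```

```text
[ 0.4822 -0.3513  0.1601] [ 0.4884  0.3524  0.0413  1.8404 -0.0171  0.9491 -1.4259] [ 0.361  -1.024   0.0107]
wand [(0.81, array([ 0.4488, -0.3376,  0.0295]))]
wand_nose [(0.73, array([ 0.5409, -0.3727,  0.0438]))]
wand_grip [(0.71, array([ 0.4023, -0.3223,  0.0421]))]
4910 4821 0.057680063373241997 ((465.7430725097656, -344.3982849121094), (27.842754364013672, 161.33966064453125), 67.20441436767578)
-80 468 -0.0143 0.0131
-65 479 -0.0141 0.013
-50 497 -0.0142 0.0132
-35 397 -0.0111 0.01
-20 427 -0.0109 0.0099
-5 439 -0.0108 0.0107
10 459 -0.0106 0.0106
25 476 -0.0113 0.0104
40 425 -0.0098 0.0089
55 220 -0.0097 0.0088
```

View pics/w1.png

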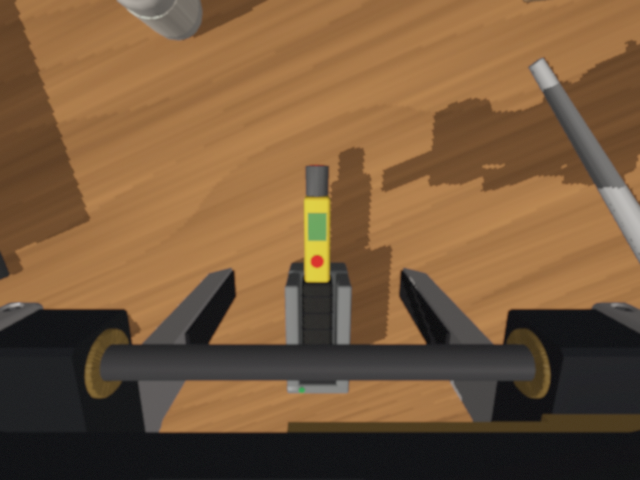

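The wand runs straight up the image centre (column 317, barrel rows 197–280), centred between the fingers and aligned with them. I'll go down onto the barrel and grip.

>>> {"op": "move_arm", "data": {"series": [[[0, 0, 0.06, 0, 0, 0, -1], [0, 0, 0.12, 0, 0, 0, -1], [0, 0, 0.18, 0, 0, 0, -1], [0, 0, 0.21, 0, 0, 0, -1], [0, 0, 0.23, 0, 0, 0, -1], [0, 0, 0.236, 0, 0, 0, -1], [0, 0, 0.236, 0, 0, 0, 1], [0, 0, 0.236, 0, 0, 0, 1], [0, 0, 0.236, 0, 0, 0, 1], [0, 0, 0.236, 0, 0, 0, 1], [0, 0, 0.236, 0, 0, 0, 1], [0, 0, 0.236, 0, 0, 0, 1], [0, 0, 0.236, 0, 0, 0, 1], [0, 0, 0.236, 0, 0, 0, 1], [0, 0, 0.236, 0, 0, 0, 1], [0, 0, 0.236, 0, 0, 0, 1]]], "force": 30}}

```text
time: 4.73
tool_pos: [0.483, -0.3502, 0.042]
tool_rot: [[0.925, -0.381, -0.0], [-0.381, -0.925, 0.0], [-0.0, -0.0, -1.0]]
ft_force: [0.2, -0.5, 0.4]
opening: 0.0309
grasp_force: 0.0
```

>>> {"op": "move_arm", "data": {"series": [[[0, 0, 0, 0, 0, 0, 1], [0, 0, 0, 0, 0, 0, 1], [0, 0, 0, 0, 0, 0, 1], [0, 0, 0, 0, 0, 0, 1], [0, 0, 0, 0, 0, 0, 1], [0, 0, 0, 0, 0, 0, 1], [0, 0, -0.01, 0, 0, 0, 1], [0, 0, -0.03, 0, 0, 0, 1], [0, 0, -0.06, 0, 0, 0, 1], [0, 0, -0.1, 0, 0, 0, 1], [0, 0, -0.15, 0, 0, 0, 1], [0, 0, -0.2, 0, 0, 0, 1], [0, 0, -0.25, 0, 0, 0, 1], [0, 0, -0.3, 0, 0, 0, 1], [0, 0, -0.34, 0, 0, 0, 1], [0, 0, -0.34, 0, 0, 0, 1], [0, 0, -0.34, 0, 0, 0, 1]]]}}

```text
time: 6.15
tool_pos: [0.4835, -0.3505, 0.2137]
tool_rot: [[0.925, -0.381, 0.002], [-0.381, -0.925, -0.001], [0.003, 0.0, -1.0]]
ft_force: [0.0, 0.3, -1.7]
opening: 0.0216
grasp_force: 30.0
```

Run:
```python
from h import *
s=readout.sense();print(s["tool_pos"],s["opening"],s["grasp_force"])
p,d=eyes.capture("wrist");cv2.imwrite("pics/w2.png",p)
r=spotter.trace("wrist","wand")[0];P=cloud("wrist",r["mask"],d)
T=(P-s["tool_pos"])@s["tool_rot"]
print(r["p"],len(T))
for a in range(-120,90,15):
    t=T[(T[:,0]>a/1000)&(T[:,0]<(a+15)/1000)]
    if len(t)>5: print(a,len(t),np.percentile(t[:,1],[2,98]).round(4),np.median(t[:,2]).round(4))
ym=np.radians(-15);yw=ym
c=np.array([.4235,.307])+.031*np.array([np.cos(yw),np.sin(yw)])
print(c, rel([*c,.10],down(yw)))
```

```text
[ 0.4835 -0.3505  0.2137] 0.021598456568597282 29.9502432346344
0.74 9245
-90 16 [-0.0133  0.0136] -0.013
-75 1114 [-0.0129  0.0138] -0.0138
-60 895 [-0.0123  0.0135] -0.0139
-30 833 [-0.0101  0.0108] -0.0141
-15 1139 [-0.0099  0.0106] -0.0138
0 1196 [-0.0101  0.0103] -0.0142
15 1335 [-0.0104  0.0106] -0.0139
30 1335 [-0.0102  0.0096] -0.0097
45 1241 [-0.0096  0.0093] -0.0084
60 122 [-0.0086  0.0082] -0.0061
[0.4534 0.299 ] [-0.5484 -1.1777  0.2238 -0.0001  0.0004 -0.0822]
```

>>> {"op": "move_arm", "data": {"series": [[[-0.015, -0.03, 0, 0, 0, 0, 1], [-0.04, -0.08, 0, 0, 0, 0, 1], [-0.07, -0.15, 0, 0, 0, 0, 1], [-0.105, -0.22, 0, 0, 0, -0.01, 1], [-0.135, -0.29, 0, 0, 0, -0.02, 1], [-0.17, -0.36, 0, 0, 0, -0.03, 1], [-0.2, -0.43, 0, 0, 0, -0.04, 1], [-0.235, -0.5, 0, 0, 0, -0.05, 1], [-0.27, -0.57, 0, 0, 0, -0.06, 1], [-0.3, -0.64, 0, 0, 0, -0.07, 1], [-0.335, -0.71, 0, 0, 0, -0.0822, 1], [-0.365, -0.78, 0, 0, 0, -0.0822, 1], [-0.4, -0.85, 0, 0, 0, -0.0822, 1], [-0.42, -0.9, 0, 0, 0, -0.0822, 1], [-0.435, -0.93, 0, 0, 0, -0.0822, 1], [-0.435, -0.93, 0, 0, 0, -0.0822, 1]]]}}

```text
time: 7.58
tool_pos: [0.458, 0.1662, 0.2111]
tool_rot: [[0.967, -0.254, -0.002], [-0.254, -0.967, 0.001], [-0.002, -0.0, -1.0]]
ft_force: [-0.2, 0.6, -1.0]
opening: 0.0217
grasp_force: 30.0
```

Run:
```python
from h import *
s=readout.sense();print(s["tool_pos"],s["joint_pos"],s["opening"],s["grasp_force"])
yw=np.radians(-15)
c=np.array([.4235,.307])+.031*np.array([np.cos(yw),np.sin(yw)])
print(c, rel([*c,.06],down(yw)))
```

```text
[0.458  0.1662 0.2111] [-0.1474  0.1426 -0.3614  1.999   0.0575  1.0109 -2.3638] 0.02172385151748044 29.95019406080246
[0.4534 0.299 ] [-0.0757 -0.2544  0.3024 -0.0002  0.0012  0.0031]
```

>>> {"op": "move_arm", "data": {"series": [[[-0.01, -0.03, 0.03, 0, 0, 0, 1], [-0.025, -0.08, 0.08, 0, 0, 0, 1], [-0.04, -0.13, 0.14, 0, 0, 0, 1], [-0.055, -0.18, 0.2, 0, 0, 0, 1], [-0.065, -0.22, 0.26, 0, 0, 0, 1], [-0.0757, -0.25, 0.3, 0, 0, 0.003, 1], [-0.0757, -0.2544, 0.3024, 0, 0, 0.003, 1], [-0.0757, -0.2544, 0.3024, 0, 0, 0.003, 1], [-0.0757, -0.2544, 0.3024, 0, 0, 0.003, 1]]]}}

```text
time: 8.33
tool_pos: [0.4558, 0.2942, 0.0612]
tool_rot: [[0.965, -0.264, -0.0], [-0.264, -0.965, -0.001], [0.0, 0.001, -1.0]]
ft_force: [0.5, -0.7, -0.0]
opening: 0.0215
grasp_force: 30.0
```

Run:
```python
from h import *
s=readout.sense();print(s["tool_pos"],s["joint_pos"],s["opening"],s["ft_force"])
p,d=eyes.capture("top");cv2.imwrite("pics/t3.png",p[200:420,80:300].repeat(2,0).repeat(2,1))
p,d=eyes.capture("scene");cv2.imwrite("pics/s3.png",p[100:260,300:540].repeat(3,0).repeat(3,1))
```

```text
[0.4558 0.2942 0.0612] [-0.4316  0.4223 -0.3176  2.0139  0.1929  0.7341 -2.7046] 0.021458457991076638 [ 0.5328 -0.7435 -0.0284]
```

View pics/s3.png

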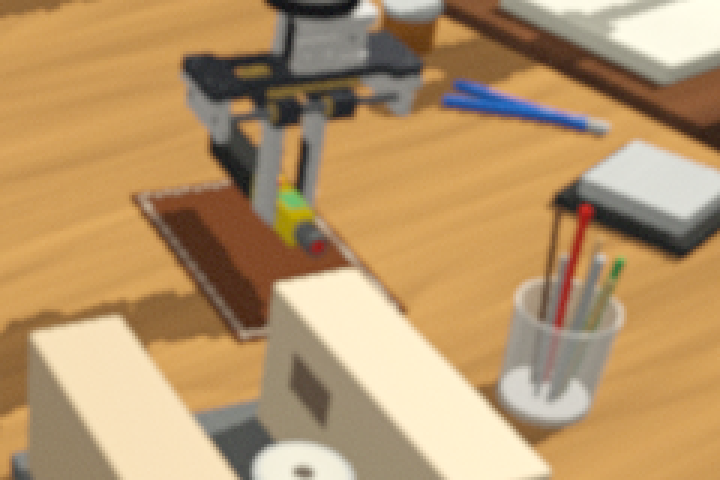

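The wand is level above the mat (scene crop: nose at about (318,245)). Joint 7 is close to its limit at −2.70, so I'll lay the wand at world yaw ≈ 0, which still fits on the mat.

>>> {"op": "move_arm", "data": {"series": [[[0, -0.005, 0, 0, 0, -0.04, 1], [0, -0.01, 0.01, 0, 0, -0.09, 1], [-0.002, -0.016, 0.02, 0, 0, -0.14, 1], [-0.002, -0.016, 0.04, 0, 0, -0.167, 1], [-0.002, -0.016, 0.06, 0, 0, -0.167, 1], [-0.002, -0.016, 0.072, 0, 0, -0.167, 1], [-0.002, -0.016, 0.078, 0, 0, -0.167, 1], [-0.002, -0.016, 0.08, 0, 0, -0.167, 1], [-0.002, -0.016, 0.08, 0, 0, -0.167, 1]]]}}

```text
time: 9.18
tool_pos: [0.4567, 0.3031, 0.0209]
tool_rot: [[1.0, -0.005, 0.0], [-0.005, -1.0, -0.0], [0.0, 0.0, -1.0]]
ft_force: [-0.8, -0.8, -1.7]
opening: 0.0216
grasp_force: 30.0
```

Run:
```python
from h import *
s=readout.sense();print(s["tool_pos"],s["joint_pos"],s["opening"],s["ft_force"],s["torque"])
```

```text
[0.4567 0.3031 0.0209] [-0.416   0.4977 -0.3551  2.0188  0.2709  0.6696 -2.5213] 0.021610725481901856 [-0.8198 -0.7504 -1.7464] [-0.0234 -0.0693 -0.0096]
```

>>> {"op": "move_arm", "data": {"series": [[[0, 0, 0.002, 0, 0, 0, 1], [0, 0, 0.004, 0, 0, 0, 1], [0, 0, 0.006, 0, 0, 0, 1], [0, 0, 0.007, 0, 0, 0, 1], [0, 0, 0.008, 0, 0, 0, 1], [0, 0, 0.008, 0, 0, 0, 1], [0, 0, 0.008, 0, 0, 0, 1]]]}}

```text
time: 9.77
tool_pos: [0.4567, 0.3032, 0.0168]
tool_rot: [[1.0, -0.004, -0.0], [-0.004, -1.0, 0.0], [-0.0, -0.0, -1.0]]
ft_force: [1.4, -0.2, -1.4]
opening: 0.0219
grasp_force: 30.0
```

>>> {"op": "move_arm", "data": {"series": [[[0, 0, 0.001, 0, 0, 0, 1], [0, 0, 0.002, 0, 0, 0, 1], [0, 0, 0.003, 0, 0, 0, 1], [0, 0, 0.003, 0, 0, 0, 1], [0, 0, 0.003, 0, 0, 0, 1]]]}}

```text
time: 10.18
tool_pos: [0.4567, 0.3032, 0.0153]
tool_rot: [[1.0, -0.004, -0.0], [-0.004, -1.0, -0.0], [-0.0, 0.0, -1.0]]
ft_force: [-0.4, 0.5, -1.1]
opening: 0.0221
grasp_force: 30.0
```

>>> {"op": "move_arm", "data": {"series": [[[0, 0, 0.001, 0, 0, 0, 1], [0, 0, 0.002, 0, 0, 0, 1], [0, 0, 0.002, 0, 0, 0, 1], [0, 0, 0.002, 0, 0, 0, 1]]]}}

```text
time: 10.52
tool_pos: [0.4568, 0.3033, 0.0149]
tool_rot: [[1.0, -0.004, 0.0], [-0.004, -1.0, -0.0], [0.0, 0.0, -1.0]]
ft_force: [-3.0, -2.9, 12.7]
opening: 0.0218
grasp_force: 30.0
```

Contact with the mat at the expected height, so I'll release and rise.

>>> {"op": "move_arm", "data": {"series": [[[0, 0, -0.001, 0, 0, 0, -0.3], [0, 0, -0.001, 0, 0, 0, -0.3], [0, 0, -0.001, 0, 0, 0, -0.3], [0, 0, -0.001, 0, 0, 0, -0.3], [0, 0, -0.001, 0, 0, 0, -0.3], [0, 0, -0.001, 0, 0, 0, -0.3], [0, 0, -0.001, 0, 0, 0, -0.3], [0, 0, -0.02, 0, 0, 0, -0.3], [0, 0, -0.08, 0, 0, 0, -0.3], [0, 0, -0.16, 0, 0, 0, -0.3], [0, 0, -0.24, 0, 0, 0, -0.3], [0, 0, -0.28, 0, 0, 0, -0.3], [0, 0, -0.28, 0, 0, 0, -0.3]]]}}

```text
time: 11.6
tool_pos: [0.4585, 0.3048, 0.16]
tool_rot: [[1.0, -0.004, 0.006], [-0.004, -1.0, 0.004], [0.006, -0.004, -1.0]]
ft_force: [0.2, -0.4, 0.0]
opening: 0.0613
grasp_force: 0.0
```

```bash
cat > w.py <<'E'
from h import *
s=readout.sense();print(s["tool_pos"],s["joint_pos"],s["opening"])
Q=[]
for c in ("top","scene","wrist"):
    p,d=eyes.capture(c);cv2.imwrite(f"pics/{c}_{s['time']:.1f}.png",p)
    r=spotter.trace(c,"wand")
    if r:
        P=cloud(c,r[0]["mask"],d);P=P[(P[:,2]>.02)&(P[:,2]<.04)]
        print(c,round(r[0]["p"],2),len(P),np.median(P[:,2]),rect(P))
    for n in("wand","wand_nose","wand_grip"):
        print(n,[(round(r["p"],2),np.array(r["point"])) for r in spotter.pinpoint(c,n)[:1]])
E
python3 w.py
```

```text
[0.4585 0.3048 0.16  ] [-0.3534  0.3067 -0.4177  1.9249  0.1546  0.9333 -2.4204] 0.06128132507993495
top 0.94 767 0.030228714657987488 ((410.76715087890625, 302.07672119140625), (158.40280151367188, 29.356468200683594), 0.4012466073036194)
wand [(0.77, array([0.4247, 0.3013, 0.0022]))]
wand_nose [(0.91, array([0.5173, 0.3034, 0.0171]))]
wand_grip [(0.71, array([0.374 , 0.3072, 0.0107]))]
scene 0.78 507 0.03283379378610163 ((418.23431396484375, 303.4620666503906), (171.21656799316406, 31.837594985961914), 2.041571855545044)
wand [(0.88, array([0.4249, 0.3052, 0.0028]))]
wand_nose [(0.88, array([0.5201, 0.2981, 0.0183]))]
wand_grip [(0.87, array([0.3745, 0.3044, 0.019 ]))]
wrist 0.62 4591 0.030921209651569914 ((431.0995178222656, 303.19390869140625), (174.9192657470703, 27.998598098754883), 0.09161419421434402)
wand [(0.96, array([0.42  , 0.3063, 0.003 ]))]
wand_nose [(0.66, array([0.5175, 0.3067, 0.0137]))]
wand_grip [(0.96, array([0.3711, 0.3014, 0.0148]))]
```

>>> {"op": "move_arm", "data": {"series": [[[-0.02, 0, 0, 0, 0, -0.07, -0.3], [-0.04, 0, 0, 0, 0, -0.15, -0.3], [-0.06, 0, 0, 0, 0, -0.225, -0.3], [-0.08, 0, 0, 0, 0, -0.3, -0.3], [-0.1, 0, 0, 0, 0, -0.375, -0.3], [-0.12, 0, 0, 0, 0, -0.45, -0.3], [-0.14, 0, 0, 0, 0, -0.525, -0.3], [-0.17, 0, 0, 0, 0, -0.6, -0.3], [-0.17, 0, 0, 0, 0, -0.675, -0.3], [-0.17, 0, 0, 0, 0, -0.75, -0.3], [-0.17, 0, 0, 0, 0, -0.825, -0.3], [-0.17, 0, 0, 0, 0, -0.9, -0.3], [-0.17, 0, 0, 0, 0, -0.95, -0.3], [-0.17, 0, 0, 0, 0, -1, -0.3], [-0.17, 0, 0, 0, 0, -1, -0.3]]]}}

```text
time: 13.6
tool_pos: [0.3717, 0.3035, 0.1543]
tool_rot: [[0.0, 1.0, -0.0], [1.0, -0.0, 0.0], [0.0, -0.0, -1.0]]
ft_force: [-1.1, 0.5, -0.4]
opening: 0.0608
grasp_force: 0.0
```

>>> {"op": "move_arm", "data": {"series": [[[0, 0, 0, 0, 0, -0.07, -0.3], [0, 0, 0, 0, 0, -0.15, -0.3], [0, 0, 0, 0, 0, -0.225, -0.3], [0, 0, 0, 0, 0, -0.3, -0.3], [0, 0, 0, 0, 0, -0.375, -0.3], [0, 0, 0, 0, 0, -0.45, -0.3], [0, 0, 0, 0, 0, -0.525, -0.3], [0, 0, 0, 0, 0, -0.6, -0.3], [0, 0, 0, 0, 0, -0.675, -0.3], [0, 0, 0, 0, 0, -0.75, -0.3], [0, 0, 0, 0, 0, -0.825, -0.3], [0, 0, 0, 0, 0, -0.9, -0.3], [0, 0, 0, 0, 0, -0.95, -0.3], [0, 0, 0, 0, 0, -1, -0.3], [0, 0, 0, 0, 0, -1, -0.3], [0, 0, 0, 0, 0, -1, -0.3]]]}}

```text
time: 14.93
tool_pos: [0.3717, 0.3035, 0.1543]
tool_rot: [[-1.0, 0.009, -0.0], [0.009, 1.0, 0.0], [0.0, 0.0, -1.0]]
ft_force: [0.8, -0.9, -0.3]
opening: 0.0612
grasp_force: 0.0
```

```bash
python3 w.py
python3 - <<'E'
from h import *
print(rel([.3735,.3035,.10],down(np.pi)))
E
```

```text
[0.3717 0.3035 0.1543] [ 0.0719  0.3292 -1.0303  2.0472  0.3475  0.9499  0.4206] 0.061199975176797955
top 0.77 679 0.02953078108953866 ((425.99261474609375, 301.2692565917969), (186.27127075195312, 26.82606315612793), 1.276470422744751)
wand [(0.6, array([0.4247, 0.3014, 0.0046]))]
wand_nose [(0.72, array([0.5158, 0.3032, 0.0193]))]
wand_grip [(0.68, array([0.3747, 0.3055, 0.016 ]))]
scene 0.73 538 0.03307444324005682 ((415.9344787597656, 301.66204833984375), (175.2664031982422, 31.356801986694336), 0.22273607552051544)
wand [(0.86, array([0.4234, 0.3051, 0.003 ]))]
wand_nose [(0.91, array([0.5241, 0.2971, 0.0157]))]
wand_grip [(0.85, array([0.376 , 0.3038, 0.0187]))]
wrist 0.65 4110 0.031008319591103367 ((404.8468017578125, 303.54461669921875), (152.06100463867188, 28.155691146850586), 0.20599719882011414)
wand [(0.56, array([0.4195, 0.3024, 0.0059]))]
wand_nose []
wand_grip [(0.97, array([0.3738, 0.3035, 0.0181]))]
[-0.0036 -0.0001  0.1087  0.      0.     -0.0027]
```

>>> {"op": "move_arm", "data": {"series": [[[0, 0, 0.06, 0, 0, -0.004, -0.3], [0, 0, 0.12, 0, 0, -0.008, -0.3], [0, 0, 0.18, 0, 0, -0.008, -0.3], [0, 0, 0.23, 0, 0, -0.008, -0.3], [0, 0, 0.26, 0, 0, -0.008, -0.3], [0, 0, 0.274, 0, 0, -0.008, -0.3], [0, 0, 0.2776, 0, 0, -0.008, -0.3], [0, 0, 0.2776, 0, 0, -0.008, 1], [0, 0, 0.2776, 0, 0, -0.008, 1], [0, 0, 0.2776, 0, 0, -0.008, 1], [0, 0, 0.2776, 0, 0, -0.008, 1], [0, 0, 0.2776, 0, 0, -0.008, 1], [0, 0, 0.2776, 0, 0, -0.008, 1], [0, 0, 0.2776, 0, 0, -0.008, 1], [0, 0, 0.2776, 0, 0, -0.008, 1], [0, 0, 0.2776, 0, 0, -0.008, 1], [0, 0, 0.2776, 0, 0, -0.008, 1], [0, 0, 0.2776, 0, 0, -0.008, 1], [0, 0, 0.2776, 0, 0, -0.008, 1]]], "force": 40}}

```text
time: 17.27
tool_pos: [0.3721, 0.3036, 0.016]
tool_rot: [[-1.0, -0.008, 0.001], [-0.008, 1.0, 0.0], [-0.001, 0.0, -1.0]]
ft_force: [-1.3, -1.2, 9.4]
opening: 0.0276
grasp_force: 40.0
```

>>> {"op": "move_arm", "data": {"series": [[[0, 0, -0.01, 0, 0, 0, 1], [0, 0, -0.03, 0, 0, 0, 1], [0, 0, -0.07, 0, 0, 0, 1], [0, 0, -0.12, 0, 0, 0, 1], [0, 0, -0.18, 0, 0, 0, 1], [0, 0, -0.25, 0, 0, 0, 1], [0, 0, -0.32, 0, 0, 0, 1], [0, 0, -0.36, 0, 0, 0, 1], [0, 0, -0.37, 0, 0, 0, 1], [0, 0, -0.37, 0, 0, 0, 1], [0, 0, -0.37, 0, 0, 0, 1]]]}}

```text
time: 18.18
tool_pos: [0.3716, 0.303, 0.2001]
tool_rot: [[-1.0, -0.008, 0.0], [-0.008, 1.0, -0.001], [-0.0, -0.001, -1.0]]
ft_force: [0.3, -0.8, -2.6]
opening: 0.0275
grasp_force: 40.0
```

```bash
cat > n.py <<'E'
from h import *
s=readout.sense();print(s["time"],s["tool_pos"],s["tool_rot"][:,2],s["joint_pos"],s["opening"],s["ft_force"])
# wand in (flipped) tool coords: a=along nose, b=left, c=up, relative to TCP
F=s["tool_rot"]@np.diag([-1.,1,-1])
for c in ("top","scene"):
    p,d=eyes.capture(c);cv2.imwrite(f"pics/{c}_{s['time']:.1f}.png",p)
    for n in("wand","wand_nose"):
        print(c,n,[(round(r["p"],2),(np.array(r["point"])-s["tool_pos"])@F) for r in spotter.pinpoint(c,n)[:1]])
    r=spotter.trace(c,"wand")
    if r:
        P=(cloud(c,r[0]["mask"],d)-s["tool_pos"])@F
        P=P[(abs(P[:,1])<.025)&(abs(P[:,2])<.035)]
        for a in range(0,165,20):
            t=P[(P[:,0]>a/1000)&(P[:,0]<(a+20)/1000)]
            if len(t)>8: print(a,len(t),np.percentile(t[:,1],[3,97]).round(4),np.percentile(t[:,2],[10,90,98]).round(4))
        print("max a",np.sort(P[:,0])[-6:])
E
python3 n.py
```

```text
18.1833 [0.3716 0.303  0.2001] [ 0.0001 -0.0005 -1.    ] [ 0.1365  0.2659 -1.0803  1.9987  0.2739  1.0326  0.5069] 0.0275078339322264 [ 0.2537 -0.8054 -2.6157]
top wand [(0.6, array([ 0.0532, -0.0011, -0.0139]))]
top wand_nose [(0.65, array([ 0.1455, -0.0008,  0.0014]))]
20 92 [-0.0153  0.0098] [0.007  0.016  0.0168]
40 231 [-0.0148  0.0082] [-0.0019  0.0158  0.017 ]
60 236 [-0.0127  0.0078] [-0.0017  0.0164  0.0174]
80 221 [-0.0129  0.0074] [-0.0026  0.016   0.017 ]
100 220 [-0.0128  0.0075] [-0.0026  0.0158  0.0171]
120 150 [-0.0117  0.006 ] [0.0032 0.0117 0.0149]
140 53 [-0.0112  0.0057] [0.0033 0.0105 0.0111]
max a [0.1465 0.1465 0.1465 0.1466 0.1467 0.147 ]
scene wand [(0.59, array([ 0.0501,  0.0012, -0.0132]))]
scene wand_nose [(0.74, array([ 0.3279,  0.0521, -0.1978]))]
0 93 [-0.0164  0.0168] [-0.0027  0.0191  0.0232]
20 92 [-0.0151  0.0102] [-0.0035  0.0184  0.0189]
40 103 [-0.0148  0.0072] [-0.0039  0.0182  0.0187]
60 101 [-0.0134  0.0058] [-0.0043  0.0182  0.0191]
80 99 [-0.0127  0.0062] [-0.0056  0.0181  0.0191]
100 119 [-0.0128  0.0057] [-0.0045  0.0179  0.0189]
120 71 [-0.0117  0.0018] [-0.0011  0.0129  0.0164]
140 43 [-0.0098  0.0044] [-0.0012  0.0117  0.013 ]
max a [0.1462 0.1466 0.1466 0.147  0.1475 0.1477]
```

```bash
cat > t.py <<'E'
from h import *
import sys
y=np.radians(-12.6);u=np.array([np.cos(y),np.sin(y)]);F=np.array([.7595,.0445])
for k,z in ((.217+.11,.2),(.217+.11,.073),(.217,.073)):
    p=[*(F-k*u),z];print(np.round(p,4),rel(p,down(y+np.pi)))
E
python3 t.py
```

```text
[0.4404 0.1158 0.2   ] [-0.1346 -0.3767  0.0001 -0.0001 -0.0005  0.1456]
[0.4404 0.1158 0.073 ] [-0.1348 -0.3767  0.2541 -0.0001 -0.0005  0.1456]
[0.5477 0.0918 0.073 ] [-0.3491 -0.4265  0.2539 -0.0001 -0.0005  0.1456]
```

>>> {"op": "move_arm", "data": {"series": [[[-0.01, -0.025, 0, 0, 0, 0.01, 1], [-0.025, -0.07, 0, 0, 0, 0.03, 1], [-0.045, -0.12, 0, 0, 0, 0.05, 1], [-0.065, -0.175, 0, 0, 0, 0.07, 1], [-0.085, -0.23, 0, 0, 0, 0.09, 1], [-0.1, -0.28, 0, 0, 0, 0.11, 1], [-0.115, -0.33, 0, 0, 0, 0.13, 1], [-0.13, -0.36, 0.02, 0, 0, 0.1456, 1], [-0.1348, -0.3767, 0.06, 0, 0, 0.1456, 1], [-0.1348, -0.3767, 0.11, 0, 0, 0.1456, 1], [-0.1348, -0.3767, 0.16, 0, 0, 0.1456, 1], [-0.1348, -0.3767, 0.21, 0, 0, 0.1456, 1], [-0.1348, -0.3767, 0.245, 0, 0, 0.1456, 1], [-0.1348, -0.3767, 0.254, 0, 0, 0.1456, 1], [-0.1348, -0.3767, 0.254, 0, 0, 0.1456, 1], [-0.1348, -0.3767, 0.254, 0, 0, 0.1456, 1], [-0.1348, -0.3767, 0.254, 0, 0, 0.1456, 1]]]}}

```text
time: 20.0
tool_pos: [0.4413, 0.1162, 0.0744]
tool_rot: [[-0.976, 0.218, 0.001], [0.218, 0.976, 0.0], [-0.001, 0.001, -1.0]]
ft_force: [0.7, -0.3, -1.1]
opening: 0.0279
grasp_force: 40.0
```

```bash
python3 n.py; python3 t.py
python3 - <<'E'
from h import *
for c in ("top","scene"):
    eyes.capture(c)
    for n in("wand_nose","flask_band","flask","hearth"):
        print(c,n,[(round(r["p"],2),np.array(r["point"])) for r in spotter.pinpoint(c,n)[:1]])
E
```

```text
20.0 [0.4413 0.1162 0.0744] [ 0.0013  0.0004 -1.    ] [ 0.3445  0.3824 -0.8612  2.1675  0.4227  0.7623  0.5569] 0.02791924658945854 [ 0.6904 -0.2931 -1.0529]
top wand [(0.77, array([ 0.0529, -0.0005, -0.0161]))]
top wand_nose [(0.59, array([ 0.1477, -0.0005,  0.0028]))]
60 35 [-0.0125  0.0012] [0.0037 0.0163 0.0179]
80 126 [-0.0123  0.0085] [0.0087 0.0163 0.0174]
100 128 [-0.0124  0.0088] [0.0094 0.016  0.0171]
120 95 [-0.0108  0.0072] [0.0048 0.0123 0.0147]
140 36 [-0.0104  0.0068] [0.0047 0.011  0.0123]
max a [0.1467 0.1468 0.1468 0.147  0.1474 0.1476]
scene wand [(0.96, array([ 0.0523,  0.0016, -0.012 ]))]
scene wand_nose [(0.76, array([ 0.1504, -0.0046,  0.0022]))]
0 66 [-0.0151  0.0099] [0.0109 0.0193 0.0206]
20 86 [-0.0153  0.0098] [0.0009 0.019  0.0201]
40 93 [-0.0143  0.0084] [-0.0013  0.019   0.0196]
60 78 [-0.0125  0.0077] [-0.0023  0.0189  0.02  ]
80 87 [-0.0127  0.0068] [-0.0001  0.0189  0.0198]
100 101 [-0.0126  0.0075] [-0.001   0.0184  0.0192]
120 78 [-0.0114  0.0066] [0.0042 0.0149 0.0181]
140 64 [-0.0102  0.0054] [-0.0024  0.0126  0.0137]
max a [0.1479 0.1481 0.1482 0.1482 0.1484 0.149 ]
[0.4404 0.1158 0.2   ] [ 0.0008  0.0002 -0.2525  0.      0.0003 -0.0005]
[0.4404 0.1158 0.073 ] [ 0.0009  0.0002  0.0015  0.      0.0003 -0.0005]
[0.5477 0.0918 0.073 ] [-0.2191  0.0003  0.0016  0.      0.0003 -0.0005]
top wand_nose [(0.77, array([0.5812, 0.0827, 0.0781]))]
top flask_band [(0.98, array([0.7648, 0.043 , 0.0707]))]
top flask [(0.55, array([0.7631, 0.0464, 0.0185]))]
top hearth [(0.94, array([ 0.7159,  0.0546, -0.0011]))]
scene wand_nose [(0.89, array([0.5892, 0.0784, 0.0736]))]
scene flask_band [(0.69, array([0.7571, 0.0394, 0.0787]))]
scene flask [(0.67, array([0.7606, 0.043 , 0.0199]))]
scene hearth [(0.69, array([0.7168, 0.0515, 0.0053]))]
```

>>> {"op": "move_arm", "data": {"series": [[[-0.01, 0, 0, 0, 0, 0, 1], [-0.03, 0, 0, 0, 0, 0, 1], [-0.06, 0, 0, 0, 0, 0, 1], [-0.09, 0, 0, 0, 0, 0, 1], [-0.12, 0, 0, 0, 0, 0, 1], [-0.15, 0, 0, 0, 0, 0, 1], [-0.18, 0, 0, 0, 0, 0, 1], [-0.2, 0, 0, 0, 0, 0, 1], [-0.212, 0, 0, 0, 0, 0, 1], [-0.217, 0, 0, 0, 0, 0, 1], [-0.217, 0, 0, 0, 0, 0, 1], [-0.217, 0, 0, 0, 0, 0, 1], [-0.217, 0, 0, 0, 0, 0, 1], [-0.217, 0, 0, 0, 0, 0, 1]]]}}

```text
time: 22.07
tool_pos: [0.5461, 0.0922, 0.0736]
tool_rot: [[-0.976, 0.218, 0.0], [0.218, 0.976, -0.0], [-0.0, -0.0, -1.0]]
ft_force: [-0.1, 1.0, -1.0]
opening: 0.0278
grasp_force: 40.0
```

```bash
python3 n.py | head -12; python3 t.py|tail -1
python3 - <<'E'
from h import *
y=np.radians(-12.6);u=np.array([np.cos(y),np.sin(y)]);v=np.array([-u[1],u[0]]);s=readout.sense();F=np.array([.7595,.0445])
p,d=eyes.capture("top");r=spotter.trace("top","flask")[0]
P=cloud("top",r["mask"],d);Q=P[(P[:,2]>.104)&(P[:,2]<.116)]
Q=np.array([q for q in Q]);q=Q[:,:2]-F
print("flask top extents along/lateral",(q@u).min(),(q@u).max(),(q@v).min(),(q@v).max())
r=spotter.trace("top","wand")[0];P=cloud("top",r["mask"],d);P=P[(P[:,2]>.06)&(P[:,2]<.1)]
a=(P[:,:2]-F)@u;b=(P[:,:2]-F)@v
print("nose along",np.sort(a)[-5:], "lat nose",np.percentile(b[a>a.max()-.02],[2,98]),"barrel",np.percentile(b[(a<a.max()-.03)&(a>a.max()-.09)],[2,98]))
cv2.imwrite("pics/zoom.png",cv2.resize(p[80:260,210:390],(720,720))[:600])
E
```

```text
22.0667 [0.5461 0.0922 0.0736] [ 0.0001 -0.0001 -1.    ] [ 0.3447  0.5186 -0.7918  1.9608  0.4842  0.8602  0.6436] 0.027825272871569797 [-0.0969  1.0267 -0.9675]
top wand []
top wand_nose []
scene wand [(0.83, array([ 0.0514, -0.    , -0.0127]))]
scene wand_nose [(0.98, array([ 0.1525, -0.0055,  0.0007]))]
0 81 [-0.0146  0.0101] [0.0067 0.0188 0.0198]
20 103 [-0.0145  0.0106] [0.0044 0.019  0.0202]
40 107 [-0.0138  0.0095] [-0.0014  0.0184  0.0191]
60 104 [-0.0118  0.0093] [-0.0002  0.0192  0.0198]
80 97 [-0.0121  0.0082] [0.0008 0.0187 0.0194]
100 128 [-0.012   0.0083] [0.001  0.0183 0.0197]
120 90 [-0.0104  0.0075] [0.0041 0.015  0.0172]
[0.5477 0.0918 0.073 ] [-0.0025  0.0001  0.001   0.      0.     -0.0003]
flask top extents along/lateral -0.030486131241839513 0.029839115577136234 -0.029522494195346246 0.02985242691222261Traceback (most recent call last):
  File "<stdin>", line 7, in <module>
IndexError: list index out of range
```

Run:
```python
from h import *
p,_=eyes.capture("top");q,_=eyes.capture("scene")
cv2.imwrite("pics/z.png",np.hstack([cv2.resize(p[90:250,215:375],(400,400)),cv2.resize(q[190:350,290:450],(400,400))]))
```

```text
(no output)
```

View pics/z.png

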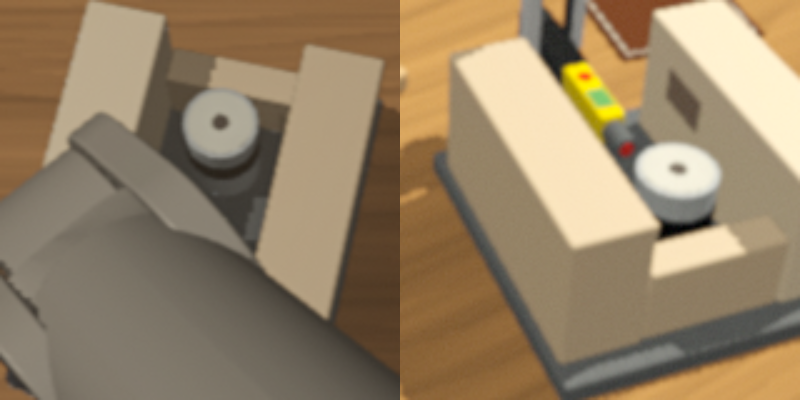

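>>> {"op": "move_arm", "data": {"series": [[[-0.0025, 0, 0.001, 0, 0, 0, 1], [-0.0025, 0, 0.001, 0, 0, 0, 1], [-0.0025, 0, 0.001, 0, 0, 0, 1], [-0.0025, 0, 0.001, 0, 0, 0, 1], [-0.0025, 0, 0.001, 0, 0, 0, 1], [-0.0025, 0, 0.001, 0, 0, 0, 1], [-0.0025, 0, 0.001, 0, 0, 0, 1], [-0.0025, 0, 0.001, 0, 0, 0, 1]]]}}

```text
time: 23.38
tool_pos: [0.5477, 0.0918, 0.073]
tool_rot: [[-0.976, 0.219, 0.0], [0.219, 0.976, 0.0], [0.0, 0.0, -1.0]]
ft_force: [0.9, 0.6, -1.1]
opening: 0.0275
grasp_force: 40.0
```

The scene half shows the wand lying between the bricks. Its nose, near (625,148), points at the flask centre (678,185) with a clear gap, and the force reading is only the wand's weight. I'll hold it still for more than 3 s.

>>> {"op": "move_arm", "data": {"series": [[[0, 0, 0, 0, 0, 0, 1], [0, 0, 0, 0, 0, 0, 1], [0, 0, 0, 0, 0, 0, 1], [0, 0, 0, 0, 0, 0, 1], [0, 0, 0, 0, 0, 0, 1], [0, 0, 0, 0, 0, 0, 1], [0, 0, 0, 0, 0, 0, 1], [0, 0, 0, 0, 0, 0, 1], [0, 0, 0, 0, 0, 0, 1], [0, 0, 0, 0, 0, 0, 1], [0, 0, 0, 0, 0, 0, 1], [0, 0, 0, 0, 0, 0, 1], [0, 0, 0, 0, 0, 0, 1], [0, 0, 0, 0, 0, 0, 1], [0, 0, 0, 0, 0, 0, 1], [0, 0, 0, 0, 0, 0, 1], [0, 0, 0, 0, 0, 0, 1], [0, 0, 0, 0, 0, 0, 1], [0, 0, 0, 0, 0, 0, 1], [0, 0, 0, 0, 0, 0, 1]]]}}

```text
time: 25.05
tool_pos: [0.5477, 0.0918, 0.073]
tool_rot: [[-0.976, 0.219, -0.0], [0.219, 0.976, 0.0], [0.0, 0.0, -1.0]]
ft_force: [-1.4, -0.3, -0.9]
opening: 0.0274
grasp_force: 40.0
```

>>> {"op": "move_arm", "data": {"series": [[[0, 0, 0, 0, 0, 0, 1], [0, 0, 0, 0, 0, 0, 1], [0, 0, 0, 0, 0, 0, 1], [0, 0, 0, 0, 0, 0, 1], [0, 0, 0, 0, 0, 0, 1], [0, 0, 0, 0, 0, 0, 1], [0, 0, 0, 0, 0, 0, 1], [0, 0, 0, 0, 0, 0, 1], [0, 0, 0, 0, 0, 0, 1], [0, 0, 0, 0, 0, 0, 1], [0, 0, 0, 0, 0, 0, 1], [0, 0, 0, 0, 0, 0, 1], [0, 0, 0, 0, 0, 0, 1], [0, 0, 0, 0, 0, 0, 1], [0, 0, 0, 0, 0, 0, 1], [0, 0, 0, 0, 0, 0, 1], [0, 0, 0, 0, 0, 0, 1], [0, 0, 0, 0, 0, 0, 1], [0, 0, 0, 0, 0, 0, 1], [0, 0, 0, 0, 0, 0, 1]]]}}

```text
time: 26.72
tool_pos: [0.5478, 0.0918, 0.073]
tool_rot: [[-0.976, 0.219, 0.0], [0.219, 0.976, 0.0], [-0.0, 0.0, -1.0]]
ft_force: [0.7, 1.0, -0.8]
opening: 0.0277
grasp_force: 40.0
```

>>> {"op": "move_arm", "data": {"series": [[[0, 0, 0, 0, 0, 0, 1], [0, 0, 0, 0, 0, 0, 1], [0, 0, 0, 0, 0, 0, 1], [0, 0, 0, 0, 0, 0, 1], [0, 0, 0, 0, 0, 0, 1], [0, 0, 0, 0, 0, 0, 1], [0, 0, 0, 0, 0, 0, 1], [0, 0, 0, 0, 0, 0, 1], [0, 0, 0, 0, 0, 0, 1], [0, 0, 0, 0, 0, 0, 1]]]}}

```text
time: 27.55
tool_pos: [0.5477, 0.0918, 0.073]
tool_rot: [[-0.976, 0.219, 0.0], [0.219, 0.976, 0.0], [0.0, 0.0, -1.0]]
ft_force: [0.5, -0.4, -1.3]
opening: 0.0275
grasp_force: 40.0
```

Run:
```python
from h import *
s=readout.sense();print(s["time"],s["tool_pos"],s["ft_force"])
g=[.4235-.052,.3035]
print(rel([*g,.2],down(np.pi)))
```

```text
27.55 [0.5477 0.0918 0.073 ] [ 0.5023 -0.3988 -1.275 ]
[ 0.4366  0.3362 -0.254   0.     -0.     -0.1404]
```

>>> {"op": "move_arm", "data": {"series": [[[0.01, 0, 0, 0, 0, 0, 1], [0.03, 0, 0, 0, 0, 0, 1], [0.07, 0, 0, 0, 0, 0, 1], [0.12, 0, 0, 0, 0, 0, 1], [0.17, 0, 0, 0, 0, 0, 1], [0.205, 0, 0, 0, 0, 0, 1], [0.22, 0, -0.02, 0, 0, 0, 1], [0.22, 0, -0.06, 0, 0, 0, 1], [0.22, 0, -0.12, 0, 0, 0, 1], [0.22, 0, -0.18, 0, 0, 0, 1], [0.22, 0, -0.23, 0, 0, 0, 1], [0.225, 0.01, -0.254, 0, 0, 0, 1], [0.245, 0.04, -0.254, 0, 0, -0.02, 1], [0.275, 0.09, -0.254, 0, 0, -0.04, 1], [0.31, 0.14, -0.254, 0, 0, -0.06, 1], [0.345, 0.2, -0.254, 0, 0, -0.08, 1], [0.38, 0.25, -0.254, 0, 0, -0.1, 1], [0.415, 0.3, -0.254, 0, 0, -0.12, 1], [0.4366, 0.3362, -0.254, 0, 0, -0.1404, 1], [0.4366, 0.3362, -0.254, 0, 0, -0.1404, 1]]]}}

```text
time: 29.22
tool_pos: [0.3677, 0.3081, 0.199]
tool_rot: [[-1.0, -0.01, -0.002], [-0.01, 1.0, 0.002], [0.001, 0.002, -1.0]]
ft_force: [-1.2, 0.0, -2.8]
opening: 0.028
grasp_force: 40.0
```

Run:
```python
from h import *
s=readout.sense();print(s["time"],s["tool_pos"],s["joint_pos"],s["opening"])
print(rel([.3715,.3035,.017],down(np.pi)))
```

```text
29.2167 [0.3677 0.3081 0.199 ] [ 0.1378  0.2745 -1.0982  1.999   0.2824  1.0326  0.4881] 0.028013250800376192
[-0.008  -0.0098  0.364   0.001  -0.001   0.0061]
```

>>> {"op": "move_arm", "data": {"series": [[[0, 0, 0.02, 0, 0, 0, 1], [0, 0, 0.06, 0, 0, 0, 1], [0, 0, 0.12, 0, 0, 0, 1], [0, 0, 0.18, 0, 0, 0, 1], [0, 0, 0.24, 0, 0, 0, 1], [0, 0, 0.29, 0, 0, 0, 1], [0, 0, 0.325, 0, 0, 0, 1], [0, 0, 0.345, 0, 0, 0, 1], [0, 0, 0.355, 0, 0, 0, 1], [0, 0, 0.36, 0, 0, 0, 1], [0, 0, 0.363, 0, 0, 0, 1], [0, 0, 0.364, 0, 0, 0, 1], [0, 0, 0.365, 0, 0, 0, 1], [0, 0, 0.365, 0, 0, 0, 1]]]}}

```text
time: 30.38
tool_pos: [0.3719, 0.3037, 0.0181]
tool_rot: [[-1.0, 0.0, 0.001], [0.0, 1.0, 0.001], [-0.001, 0.001, -1.0]]
ft_force: [0.9, -0.8, -0.3]
opening: 0.0279
grasp_force: 40.0
```

>>> {"op": "move_arm", "data": {"series": [[[0, 0, 0.001, 0, 0, 0, 1], [0, 0, 0.002, 0, 0, 0, 1], [0, 0, 0.003, 0, 0, 0, 1], [0, 0, 0.003, 0, 0, 0, 1], [0, 0, 0.003, 0, 0, 0, 1]]]}}

```text
time: 30.8
tool_pos: [0.3715, 0.3036, 0.0161]
tool_rot: [[-1.0, -0.0, 0.0], [-0.0, 1.0, 0.0], [-0.0, 0.0, -1.0]]
ft_force: [0.7, 0.2, -0.4]
opening: 0.028
grasp_force: 40.0
```

>>> {"op": "move_arm", "data": {"series": [[[0, 0, 0.001, 0, 0, 0, 1], [0, 0, 0.001, 0, 0, 0, 1], [0, 0, 0.001, 0, 0, 0, 1]]]}}

```text
time: 31.05
tool_pos: [0.3716, 0.3036, 0.016]
tool_rot: [[-1.0, -0.0, 0.001], [-0.0, 1.0, -0.0], [-0.001, -0.0, -1.0]]
ft_force: [-2.4, -3.5, 14.1]
opening: 0.0275
grasp_force: 40.0
```

Contact with the mat again. I'll open, let go and rise.

>>> {"op": "move_arm", "data": {"series": [[[0, 0, -0.001, 0, 0, 0, -0.3], [0, 0, -0.001, 0, 0, 0, -0.3], [0, 0, -0.001, 0, 0, 0, -0.3], [0, 0, -0.001, 0, 0, 0, -0.3], [0, 0, -0.001, 0, 0, 0, -0.3], [0, 0, -0.001, 0, 0, 0, -0.3], [0, 0, -0.001, 0, 0, 0, -0.3], [0, 0, -0.001, 0, 0, 0, -0.3], [0, 0, -0.02, 0, 0, 0, -0.3], [0, 0, -0.08, 0, 0, 0, -0.3], [0, 0, -0.16, 0, 0, 0, -0.3], [0, 0, -0.24, 0, 0, 0, -0.3], [0, 0, -0.32, 0, 0, 0, -0.3], [0, 0, -0.36, 0, 0, 0, -0.3], [0, 0, -0.36, 0, 0, 0, -0.3], [0, 0, -0.36, 0, 0, 0, -0.3], [0, 0, -0.36, 0, 0, 0, -0.3]]]}}

```text
time: 32.47
tool_pos: [0.3713, 0.3031, 0.1953]
tool_rot: [[-1.0, 0.0, 0.0], [0.0, 1.0, -0.001], [-0.0, -0.001, -1.0]]
ft_force: [-0.3, -0.4, 0.6]
opening: 0.0612
grasp_force: 0.0
```

```bash
python3 w.py
python3 - <<'E'
from h import *
for c in ("top","scene"):
    p,_=eyes.capture(c)
    for n in("flask","file_jar","flux_bottle","ring_clamp"):
        print(c,n,[(round(r["p"],2),np.array(r["point"])) for r in spotter.pinpoint(c,n)[:1]])
cv2.imwrite("pics/fin.png",p)
E
```

```text
[0.3713 0.3031 0.1953] [ 0.146   0.2795 -1.0972  2.0039  0.2914  1.0272  0.4819] 0.06124913920474236
top 0.68 1007 0.029842349049651884 ((424.1939697265625, 301.3025817871094), (189.8478240966797, 25.5625), 1.82732093334198)
wand [(0.88, array([0.4246, 0.306 , 0.0025]))]
wand_nose [(0.71, array([0.5156, 0.3027, 0.021 ]))]
wand_grip [(0.94, array([0.3746, 0.3035, 0.0156]))]
scene 0.79 525 0.03307109130316033 ((416.050537109375, 303.0043640136719), (32.134674072265625, 172.73048400878906), 89.98737335205078)
wand [(0.61, array([0.4241, 0.3052, 0.0028]))]
wand_nose [(0.44, array([ 0.4502, -0.3372,  0.0019]))]
wand_grip [(0.74, array([0.3743, 0.3017, 0.0189]))]
wrist 0.81 3501 0.031113463181544454 ((418.9345703125, 303.5775451660156), (27.71761131286621, 180.50808715820312), 89.6937026977539)
wand [(0.8, array([0.4216, 0.3064, 0.0034]))]
wand_nose [(0.77, array([0.519 , 0.306 , 0.0156]))]
wand_grip [(0.86, array([0.3711, 0.3044, 0.0176]))]
top flask [(0.79, array([0.7597, 0.0438, 0.0189]))]
top file_jar [(0.7, array([ 0.6994,  0.352 , -0.0038]))]
top flux_bottle [(0.56, array([ 0.7082, -0.3124, -0.0017]))]
top ring_clamp [(0.76, array([ 0.4511, -0.0559,  0.001 ]))]
scene flask [(0.41, array([0.7004, 0.3592, 0.0009]))]
scene file_jar [(0.61, array([0.7024, 0.3571, 0.0029]))]
scene flux_bottle [(0.95, array([ 0.7096, -0.3116, -0.0016]))]
scene ring_clamp [(0.95, array([ 0.4515, -0.0525, -0.0034]))]
```

View pics/fin.png

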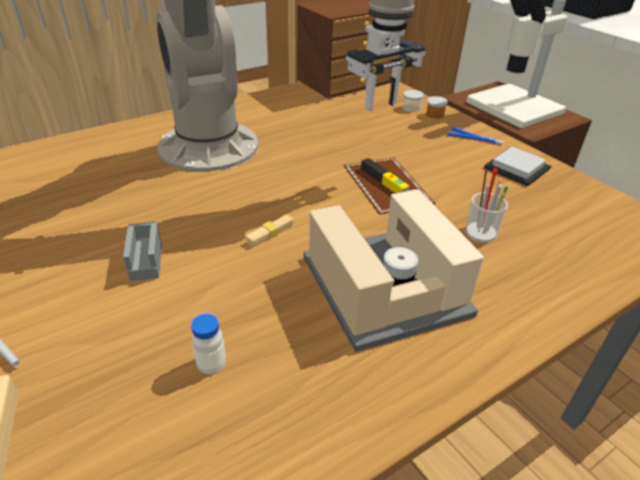

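The wand lies flat on the mat at about (385,175), the gripper is clear above it, and everything else is where it was.

```bash
python3 -c "
from bench import order;print(order.job_done())"
```

```text
the job is handed in; nothing more can be done
None
```

I finished and handed in the job at about 33 s of robot time: the wand was held level by its grip, about 4 cm from the band's centre, for over 4 s without touching anything, and now lies flat on the mat, released, with the other things where they were.

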